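# Refit the burr of a spice mill by feel and lock it

## Task

Put the washed burr back into the spice mill: take it from its drying ring, lower it into the mill's throat and, pressing only lightly, turn it until its cross-shaped key drops into the drive and the flange lies flat on the mill. Then, with the key home, turn it to the lock position, where its fin handle lies in line with the two lugs on the mill's top, and let go. Be gentle with the mill and leave the other things on the counter where they are.

Things in the scene. Friction and masses are not known exactly. Their poses are not given: they have to be found in the camera images.
- fin (a point): Centre of the burr's black fin handle, an upright flat bar 48 long (x axis) x 12 wide (y) x 34 tall; this point is half-way up it, 17 above the flange's upper face. z is the burr's axis, upright at the start. The burr is loose, 150 g, and 71 tall from key end to fin top. At the start it stands in the drying ring, flange on the ring's rim, turned any way.
- flange (a point): Centre of the underside of the burr's round flange (diameter 48, 6 thick), 23 below point fin, 31 above the key's end; same axes as fin. Below the flange is a steel barrel, diameter 30, 20 long, its lowest 6 tapering to diameter 23.
- key_end (a point): Centre of the burr's lower end, 54 below point fin; same axes. It is the end of a cross-shaped key 11 long: two crossing blades, each 24 long and 5 thick, one along x and one along y, so the key is the same every quarter turn.
- throat (a point): Centre of the mouth of the throat, a round hole of diameter 32.4 in the flat top of the mill, 100 above the counter. The mill is a fixed steel block 110 x 110 x 100 with a catch drawer. Its x axis is the lug line: two black lugs, each 14 x 8 and 5 tall, stand on the top 44 either side of the centre along x. With the key home, the flange's underside lies on this top.
- drive: Sprung carrier of the mill's drive disc; origin on the throat's axis, at the centre of the disc's upper face, 21 below the mouth. Through the disc goes a cross-shaped slot, arms 8 wide, for the key. These axes are the mill's, not the slot's: the slot's angle is not measured. At the start its arms stand 0.4 to 1.15 rad anticlockwise (from above) of the lug line, repeating every quarter turn.
- mill: The mill, origin at the centre of its underside. Its drive disc turns either way as far as needed against about 0.06 N m of friction and stays where left; hard pressing drags it round. The disc gives downwards from 2 N and ends its 4 mm travel at 7 N, then is rigid. With the key standing on it the flange is 10 (pressed: 6) above the mouth. Over 35 N of burr on drive is too rough.
- stand: Fixed white plastic drying ring, outer diameter 56, bore 38, 50 tall, on the counter; origin at the centre of its underside. The burr stands in it with its flange on the rim.
- spice_mid (a point): Bystander: amber glass spice jar with steel lid, diameter 48, 95 tall; point half-way up.
- bowl_rim (a point): Bystander: terracotta-coloured ceramic bowl, diameter 136, 60 tall; centre of its mouth.
- brushes_mid (a point): Bystander: stainless steel pastry brush holder, diameter 72, 120 tall, with two brushes up to 205 above the counter; point 60 above its foot.
- tub_low_mid (a point): Bystander: lower of two stacked white plastic storage tubs, 118 x 158 x 73 tall each; its centre.
- tub_top_mid (a point): Bystander: upper of the two stacked tubs; its centre.
- salt_mid (a point): Bystander: white ceramic salt jar, diameter 44, 75 tall; point half-way up.
- spoon_grip (a point): Bystander: wooden spoon 200 long lying on the counter; point on its handle.
Not all that is in view belongs to the job. What is meant by the part that bears fin is not brown or pink, and is the smaller of those in its own colour.

How it is judged:
By the outcome, as a careful person would: the job done as asked, in the order asked, and still so for the second after the job is handed in, with the robot touching nothing.
It also fails if it takes over 72 s, if anything falls off the work surface, if the arm or the gripper's body presses on something with over 40 N, if the wrist force passes 120 N, or if a joint passes its speed limit or range.

## Robot

A 6-joint arm with a two-finger parallel gripper is mounted at the origin on the work surface. World frame = base frame: x ahead of the robot, y to its left, z up, the work surface at z = 0. Lengths are in m, angles in rad, forces in N, time in s.
With the tool pointing down it reaches from about 0.35 to 0.975 m from the base axis. Payload 4.9 kg.
Tool frame: the origin (TCP) lies on the mounting face of the last link; the fingertips stand 173 mm ahead of it and the grasp point (between the pads) lies ctrl.pinch_z ahead of it (ctrl.pinch_z is the distance from the TCP to the grasp point, in m); z points along the fingers, y is the line along which they close (so a half turn about z gives the same grasp; the last joint's range is limited). The gripper opens to 85 mm and grips with 20 to 120 N. Pads are 22 mm wide; open, the fingers measure 114 mm over their backs; the gripper's body (76 mm by 85 mm) begins 54 mm behind the grasp point. The pads swing forward as they close: fully open they stand 13 mm farther back than shut.
Start: joints at [-1.232, 0.053, 1.613, -0, 1.476, -0.119], TCP at [0.276, -0.561, 0.405] pointing down, gripper open.
Joint ranges: [-3.01, 3.01], [-1.01, 2.22], [0.06, 2.58], [-1.02, 4.17], [0.09, 2.62], [-3.14, 3.14]. Speed limits (rad/s): [2.57, 2.57, 3.14, 3.14, 3.14, 3.14].

## Interface

Orientations are given as a rotation vector (axis times angle).
In Python, from station import telemetry, eyes, ctrl gives the robot as it stands.
- The arm moves only by the tool apply_moves, never from a script. Its argument "plan" is a list of rows, each a list of 5 numbers: the finger opening in m, from 0 to 0.0854, then the shift along the tool's x, y, z in m, then the turn about the tool's z in rad. In form: [[jaw, x, y, z, roll], ...]. A call has 1 to 12 rows; each row is the pose to reach, as a shift and turn from the pose commanded when the call began, along the tool's axes at that moment; what a row does not reach only later rows make up. A row lasts 1/12 s, in which the tool goes at most 41.7 mm and 7.16 degrees, less where a joint would pass 70% of its speed; a pose out of reach is approached as far as the arm can. A call with a gripper value outside its range is refused whole. The fingers move at their own pace and stop on an object; "newtons" is the grip in N (left out, the last holds). Time passes only in rows, so rows that repeat a pose let the fingers close. It gives the time, the measured TCP pose, the force, the opening and the grip force at its end, in the units of the state.
- telemetry.get_obs(): the state, without advancing time (a new reading comes with each control period).
- eyes.get_image(name): name is "scene" or "top" or "wrist"; returns a dict with "img" (420x560x3 uint8, blue, green, red), "range_z" (420x560 float32, m along the optical axis (not along the pixel's ray), 0 where there is no reading), "K" (3x3 intrinsics, pixels), "pose" (4x4, takes a point from camera to world coordinates); the wrist camera has in their place "hand_eye" (4x4, takes a point from camera to tool coordinates, whose origin is the TCP and whose axes are the flange's). Camera axes: x right, y down, z forward; pixel columns grow to the right and rows downward; lengths in m; the calibration is good to about 2 mm. A picture is of the moment at which its call begins: read the wrist's pose just before it.
- ctrl.finish_job(): hands the job in; it is judged then, once.
Trained networks look in a picture, given as the dict that the camera call returned (one of the last four; its "shot" number tells which), for a name from the list of things; names that differ only in an ending like _2 or _b are one class to them, and where a whole thing is asked for, a point or a joint stands for the part that bears it (a point fixed in the world has none). Each returns a list of dicts, best first, with "confidence" (0 to 1); they miss things now and then, are a little off and sometimes report something else, mostly with a low value. They report only what shows in the picture. A call takes as long as a camera call. They do not tell look-alikes from the thing itself.
- eyes.search_frame(thing, picture): "box" ([left, top, right, bottom] in pixels, round what is visible of it).
- eyes.outline_of(thing, picture): "region" (420x560 bool, what is visible of it) and "box" ([left, top, right, bottom] in pixels, round what is visible of it).
- eyes.tip_of(thing, picture): "point" ([column, row] in pixels: a listed point, or the origin of a listed thing).
The state is a dict: "t": time; "q": joint angles; "dq": joint speeds; "effort": joint torques, N m; "tool_pos": TCP position; "tool_rot": TCP orientation; "contact_force": force on the tool from outside, world axes, zero at the start; "wrist_torque": the same for the moment, N m; "opening": finger opening in m; "grip_force": force on a finger pad.
Only numpy, scipy, OpenCV 4.12 (cv2) and the standard library are available. Lean on these libraries where they do the work, as an engineer would, in place of code of your own. Each camera call takes 0.05 s, during which the arm holds its last target. There are 200 camera calls.

## Working session

There is one attempt and no reset: what is moved stays moved. The work goes in short steps, Python scripts to look and compute and a tool call to move; the robot and the scene stay as the last step left them, time stands still between calls to the robot, and variables do not carry over. Pictures are saved under pics/ and viewed, at most 10 in all, crops included, and the job is handed in when it is done.

Besides the shell and the picture viewer there is one more tool, called after "Request:" as a command line: name --pt "numbers of a row" for each row, then --argument value for the rest. apply_moves: Moves the arm, as the interface text tells. Its arguments: {"type":"object","properties":{"plan":{"type":"array","items":{"type":"array","items":{"type":"number"}}},"newtons":{"type":"number"}},"required":["plan"]}

```bash
mkdir -p pics; cat > h.py <<'E'
import numpy as np, cv2
from scipy.spatial.transform import Rotation as R
from station import telemetry, eyes, ctrl
def tool():
    o=telemetry.get_obs(); T=np.eye(4); T[:3,:3]=R.from_rotvec(o["tool_rot"]).as_matrix(); T[:3,3]=o["tool_pos"]; return T
def shot(n):
    T=tool(); p=eyes.get_image(n); p["P"]=p["pose"] if n!="wrist" else T@p["hand_eye"]; return p
def back(p,uv,z=None,rng=None):
    K=p["K"]; d=np.array([(uv[0]-K[0,2])/K[0,0],(uv[1]-K[1,2])/K[1,1],1.])
    Rm,t=p["P"][:3,:3],p["P"][:3,3]
    if rng is None: rng=(z-t[2])/(Rm@d)[2]
    return t+Rm@d*rng
def proj(p,X):
    Y=np.linalg.inv(p["P"])@np.append(X,1); u=p["K"]@Y[:3]; return u[:2]/u[2]
def ray(p,uv):
    K=p["K"]; d=p["P"][:3,:3]@np.array([(uv[0]-K[0,2])/K[0,0],(uv[1]-K[1,2])/K[1,1],1.]); return p["P"][:3,3],d/np.linalg.norm(d)
def tri(rs):
    A=0;b=0
    for o,d in rs:
        M=np.eye(3)-np.outer(d,d); A=A+M; b=b+M@o
    return np.linalg.solve(A,b)
E
python3 - <<'E'
from h import *
print(ctrl.pinch_z, telemetry.get_obs())
for n in("scene","top"):
    p=shot(n); cv2.imwrite(f"pics/{n}0.png",p["img"]); print(n,p["P"].round(3).tolist())
    for t in("fin","throat","stand","mill","drive","spice_mid","salt_mid","brushes_mid","bowl_rim","tub_top_mid"):
        for d in eyes.tip_of(t,p)[:4]:
            u=np.array(d["point"]); r=p["range_z"][int(u[1]),int(u[0])]
            print(t,round(d["confidence"],2),u.round(1),back(p,u,rng=r).round(3))
E
```

```text
0.1547 {'t': 0.0, 'q': array([-1.23199542e+00,  5.33801524e-02,  1.61428411e+00,  1.57504976e-05,
        1.47597061e+00, -1.19002169e-01]), 'dq': array([ 0.0001551 , -0.00231688, -0.00083497,  0.00121933,  0.0010681 ,
        0.00026627]), 'effort': array([ 8.99752176e-04, -3.93669105e+01, -3.70182252e+01, -2.25195248e-05,
        7.08070263e-03, -2.17411156e-06]), 'tool_pos': array([ 0.27615051, -0.56039469,  0.40345411]), 'tool_rot': array([-3.05766998e+00, -7.12388739e-01,  3.27147564e-04]), 'contact_force': array([-0.14537243, -0.09765338,  0.38648705]), 'wrist_torque': array([ 0.03603636, -0.00361752, -0.00878138]), 'grip_force': 0.0, 'opening': 0.08550040406281603}
scene [[0.114, 0.755, -0.646, 1.227], [0.993, -0.077, 0.085, -0.092], [0.014, -0.652, -0.758, 0.875], [0.0, 0.0, 0.0, 1.0]]
fin 0.9 [383.5 179.4] [0.499 0.276 0.086]
fin 0.82 [334.4 181. ] [0.474 0.157 0.066]
fin 0.64 [364.8 203.7] [0.58  0.206 0.092]
fin 0.62 [294.9 181.5] [0.459 0.056 0.059]
throat 0.77 [213.1 202.1] [ 0.526 -0.154  0.079]
throat 0.34 [284.7 266.4] [0.682 0.003 0.01 ]
stand 0.84 [333.3 197.8] [0.4
[... 677 characters left out ...]
0.493 0.158 0.044]
top [[0.028, -0.994, 0.102, 0.459], [-0.999, -0.025, 0.033, -0.015], [-0.03, -0.103, -0.994, 1.09], [0.0, 0.0, 0.0, 1.0]]
fin 0.95 [202.3 204.6] [0.568 0.208 0.093]
fin 0.77 [257.3 254.1] [0.447 0.066 0.07 ]
fin 0.72 [172.2 235.6] [0.487 0.278 0.099]
fin 0.59 [219.2 248.9] [0.457 0.16  0.09 ]
throat 0.69 [345.5 218.1] [ 0.545 -0.158  0.063]
stand 0.54 [223.4 243.8] [0.471 0.156 0.055]
mill 0.72 [339.4 219.2] [ 0.539 -0.138  0.098]
drive 0.61 [346.1 219.3] [ 0.542 -0.16   0.063]
spice_mid 0.58 [275.1 214.1] [0.548 0.022 0.093]
salt_mid 0.79 [140.1 271.3] [0.394 0.366 0.067]
brushes_mid 0.82 [413.6 169.7] [ 0.689 -0.352  0.002]
bowl_rim 0.61 [285.3 153. ] [0.727 0.002 0.006]
```

```bash
python3 - <<'E'
import cv2
a=cv2.imread("pics/scene0.png")[130:330,100:500]; b=cv2.imread("pics/top0.png")[130:300,110:450]
cv2.imwrite("pics/s1.png",cv2.resize(a,None,fx=2,fy=2,interpolation=2)); cv2.imwrite("pics/t1.png",cv2.resize(b,None,fx=2.3,fy=2.3,interpolation=2))
E
```

```text
(no output)
```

View pics/s1.png

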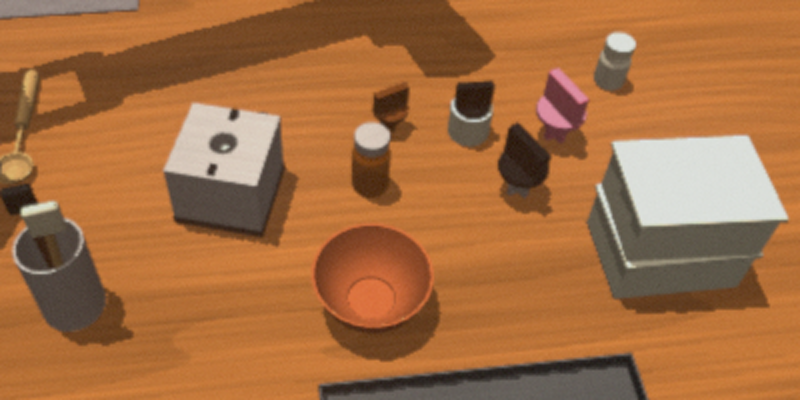

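View pics/t1.png

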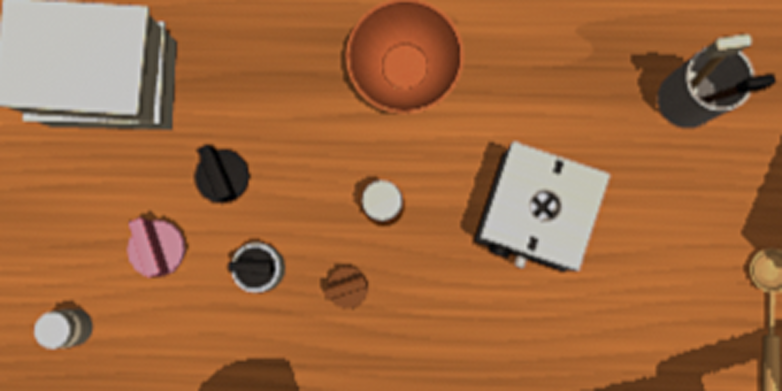

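Candidates for the burr are as follows (scene / top pixels):
- Black burr in the white ring: (337,178) / (219,247).
- Larger free black one: (361,206) / (203,205).
- Pink one: (383,180) / (172,236).
- Brown one: (295,181) / (257,254).

I choose the black one in the ring. It is the smaller of the two black ones, and a close crop will check it. The mill is at top (346,218), with its lugs at about (352,202) and (341,236).

```bash
cat >> h.py <<'E'
def go(pos,yaw=None):
    """shift in tool axes to bring TCP to pos, roll to bring tool y axis to line angle yaw (mod pi)"""
    o=telemetry.get_obs(); T=tool(); s=T[:3,:3].T@(np.array(pos)-T[:3,3])
    y=T[:3,1]; cur=np.arctan2(y[1],y[0]); r=None
    if yaw is not None: r=-((yaw-cur+np.pi/2)%np.pi-np.pi/2)   # tool z down: +roll is clockwise
    print("shift",s.round(4),"roll",r,"cur yaw",round(cur,4),"q6",o["q"][5].round(3),"t",round(o["t"],2))
E
python3 - <<'E'
from h import *
p=shot("wrist"); print(p["hand_eye"].round(3),p["K"].round(1)); 
he=p["hand_eye"]
print(tool().round(3))
go([0.53,-0.155,0.40]); go([0.47,0.16,0.40])
E
```

```text
[[-0.    -0.949 -0.316  0.082]
 [ 1.    -0.    -0.    -0.   ]
 [-0.    -0.316  0.949  0.03 ]
 [ 0.     0.     0.     1.   ]] [[302.8   0.  278.6]
 [  0.  302.8 212.5]
 [  0.    0.    1. ]]
[[ 0.897  0.442  0.     0.276]
 [ 0.442 -0.897  0.    -0.561]
 [ 0.    -0.    -1.     0.405]
 [ 0.     0.     0.     1.   ]]
shift [ 0.4069 -0.2517  0.0047] roll None cur yaw -1.113 q6 -0.119 t 1.15
shift [ 0.4923 -0.5608  0.0047] roll None cur yaw -1.113 q6 -0.119 t 1.15
```

Request:
apply_moves --pt "0.0854 0.034 -0.021 0 0" --pt "0.0854 0.068 -0.042 0 0" --pt "0.0854 0.101 -0.063 0 0" --pt "0.0854 0.135 -0.083 0 0" --pt "0.0854 0.169 -0.104 0 0" --pt "0.0854 0.202 -0.125 0 0" --pt "0.0854 0.236 -0.146 0 0" --pt "0.0854 0.27 -0.167 0.0 0" --pt "0.0854 0.304 -0.187 0.0 0" --pt "0.0854 0.338 -0.208 0.01 0" --pt "0.0854 0.371 -0.23 0.02 0" --pt "0.0854 0.405 -0.25 0.03 0"

```text
t: 2.15
tool_pos: [0.5296, -0.1554, 0.3749]
tool_rot: [3.059, 0.713, 0.002]
contact_force: [0.9, -1.2, -0.7]
opening: 0.0855
grip_force: 0.0
```

Request:
apply_moves --pt "0.0854 0 0 0 0" --pt "0.0854 0 0 0 0" --pt "0.0854 0 0 0 0"

```text
t: 2.4
tool_pos: [0.5291, -0.1573, 0.3748]
tool_rot: [3.059, 0.714, -0.0]
contact_force: [-0.1, -0.9, -0.5]
opening: 0.0855
grip_force: 0.0
```

```bash
python3 - <<'E'
from h import *
p=shot("wrist"); cv2.imwrite("pics/w1.png",p["img"]); print(tool().round(3).tolist()); np.savez("w1.npz",**{k:p[k] for k in("img","range_z","K","P")})
for t in("throat","drive","mill"):
    for d in eyes.tip_of(t,p)[:3]:
        print(t,d["confidence"],np.round(d["point"],1),back(p,d["point"],z=.1).round(4))
go([0.47,0.16,0.36])
E
```

```text
[[0.897, 0.441, 0.0, 0.529], [0.441, -0.897, -0.001, -0.158], [0.0, 0.001, -1.0, 0.375], [0.0, 0.0, 0.0, 1.0]]
throat 0.69 [285.  199.5] [ 0.5427 -0.1567  0.1   ]
drive 0.95 [285.1 191.2] [ 0.5492 -0.1536  0.1   ]
drive 0.42 [278.  173.1] [ 0.5602 -0.1416  0.1   ]
mill 0.83 [279.4 172.2] [ 0.5614 -0.1423  0.1   ]
shift [ 0.0875 -0.3119  0.0151] roll None cur yaw -1.1151 q6 0.689 t 2.6
```

View pics/w1.png

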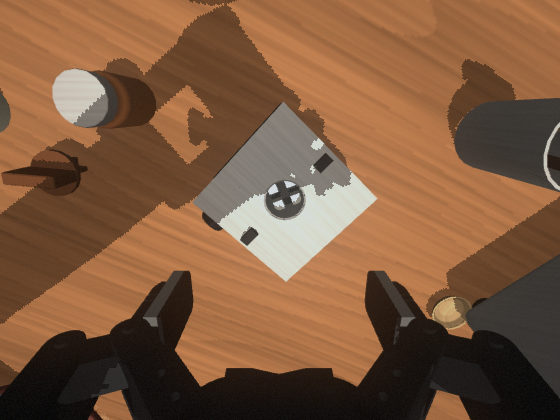

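The picture shows the mill with its throat at (285,199), lugs at (322,161) and (249,236), and a cross slot in the throat. I'll take a second, closer view for triangulation.

Request:
apply_moves --pt "0.0854 0.01 -0.015 0.02 0" --pt "0.0854 0.0 -0.03 0.03 0" --pt "0.0854 -0.02 -0.04 0.05 0" --pt "0.0854 -0.02 -0.04 0.05 0" --pt "0.0854 -0.02 -0.04 0.05 0"

```text
t: 3.02
tool_pos: [0.4922, -0.1308, 0.3233]
tool_rot: [-3.059, -0.71, 0.003]
contact_force: [0.7, 0.2, -0.5]
opening: 0.085
grip_force: 0.0
```

```bash
cat > mill.py <<'E'
from h import *
p2=shot("wrist"); np.savez("w2.npz",**{k:p2[k] for k in("img","range_z","K","P")})
ps=[np.load("w1.npz"),np.load("w2.npz")]
g=[285,199.5]
X0=back(ps[0],g,z=.1)
l0=[back(ps[0],u,z=.105) for u in((322,161),(249,236))]
L=[[],[]];C=[];out=[]
for k,p in enumerate(ps):
    gray=cv2.cvtColor(p["img"],cv2.COLOR_BGR2GRAY)
    def blob(u,r):
        u=u.astype(int); w=gray[u[1]-r:u[1]+r,u[0]-r:u[0]+r]
        _,m=cv2.threshold(w,0,1,cv2.THRESH_BINARY_INV) if 0 else (0,(w<70).astype(np.uint8))
        n,lab,st,ce=cv2.connectedComponentsWithStats(m); i=1+st[1:,4].argmax(); return ce[i]+u-r,st[i,4]
    for i in(0,1):
        c,a=blob(proj(p,l0[i]),14); L[i].append(ray(p,c)); print("lug",k,i,c.round(1),a)
    u=proj(p,X0).astype(int); out.append(cv2.resize(p["img"][u[1]-28:u[1]+28,u[0]-28:u[0]+28],(560,560),interpolation=cv2.INTER_CUBIC)[:, :400] if 0 else cv2.resize(p["img"][u[1]-28:u[1]+28,u[0]-28:u[0]+28],(400,400),interpolation=cv2.INTER_CUBIC)); print("crop origin",u-28)
    for t in("throat","drive"):
        d=eyes.tip_of(t,p2) if k else []
        for e in d[:2]: print(t,e["confidence"],np.round(e["point"],1),back(p2,e["point"],z=.1 if t=="throat" else .079).round(4))
q=[tri(l) for l in L]; print("lugs",np.round(q,4),"dist",np.linalg.norm(q[0]-q[1]),"mid",((q[0]+q[1])/2).round(4),"yaw",np.arctan2(*(q[0]-q[1])[[1,0]]))
# rectified top-down at disc level z=.079 and mouth z=.1, 0.2 mm/px
c=(q[0]+q[1])/2
for z in(.079,.1):
    row=[]
    for p in ps:
        w=[c+np.array([a,b,0]) for a,b in((-.02,.02),(.02,.02),(.02,-.02),(-.02,-.02))]
        s=np.float32([proj(p,[x[0],x[1],z]) for x in w]); H=cv2.getPerspectiveTransform(s,np.float32([[0,0],[290,0],[290,290],[0,290]]))
        row.append(cv2.warpPerspective(p["img"],H,(290,290),flags=cv2.INTER_CUBIC))
    out.append(np.hstack(row))
cv2.imwrite("pics/rect.png",np.vstack(out[2:]))
E
python3 mill.py
```

```text
lug 0 0 [322.7 162.5] 188
lug 0 1 [249. 236.] 149
crop origin [257 171]
lug 1 0 [402.9 139.9] 350
lug 1 1 [300.9 236.1] 266
crop origin [320 161]
throat 0.64 [350.7 188.1] [ 0.5439 -0.1575  0.1   ]
drive 0.98 [344.2 182.6] [ 0.5429 -0.1581  0.079 ]
lugs [[ 0.5843 -0.1691  0.1047]
 [ 0.5005 -0.1431  0.1031]] dist 0.08781658309320815 mid [ 0.5424 -0.1561  0.1039] yaw -0.30125795542216144
```

View pics/rect.png

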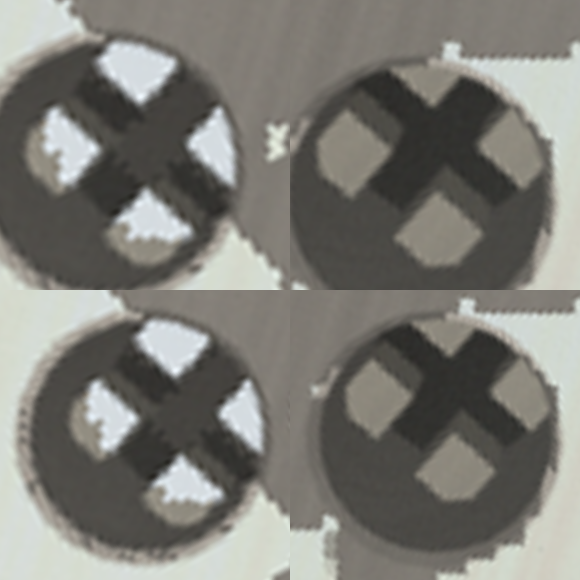

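The rectified crops (left and right from the two views, upper row at disc level, lower at mouth level) show the following:
- **Throat:** centred at panel pixel (145,145), which agrees with the lug midpoint (0.5424, -0.1560).
- **Lug line:** yaw is -0.301. The lugs measure 87.8 mm apart and stand at z ≈ 0.104, which matches the text.
- **Slot:** the arms lie at about ±45° in world axes, so about 1.086 from the lug line, or equivalently -0.485.

Next I go to the burr.

Request:
apply_moves --pt "0.0854 0.013 -0.035 -0.01 0" --pt "0.0854 0.027 -0.07 -0.02 0" --pt "0.0854 0.041 -0.105 -0.03 0" --pt "0.0854 0.055 -0.14 -0.03 0" --pt "0.0854 0.068 -0.175 -0.03 0" --pt "0.0854 0.082 -0.208 -0.03 0" --pt "0.0854 0.096 -0.24 -0.03 0" --pt "0.0854 0.109 -0.271 -0.03 0" --pt "0.0854 0.109 -0.271 -0.03 0" --pt "0.0854 0.109 -0.271 -0.03 0"

```text
t: 4.0
tool_pos: [0.4722, 0.1625, 0.3565]
tool_rot: [3.058, 0.718, 0.005]
contact_force: [-0.4, -0.9, -0.2]
opening: 0.0855
grip_force: 0.0
```

```bash
python3 - <<'E'
from h import *
p=shot("wrist"); np.savez("b1.npz",**{k:p[k] for k in("img","range_z","K","P")})
cv2.imwrite("pics/b1.png",p["img"])
for t in("fin","flange","stand"):
    for d in eyes.tip_of(t,p)[:4]:
        print(t,round(d["confidence"],2),np.round(d["point"],1),back(p,d["point"],z=.073).round(4))
go([.47,.16,.35])
E
```

```text
fin 0.96 [275.6 216.5] [0.4668 0.1625 0.073 ]
fin 0.9 [155.4 138.6] [0.4836 0.28   0.073 ]
fin 0.87 [358.9 271.4] [0.4526 0.0679 0.073 ]
fin 0.72 [281.4  77.8] [0.57   0.2083 0.073 ]
flange 0.8 [281.8  79.9] [0.5688 0.2073 0.073 ]
flange 0.63 [273.6 209.2] [0.4721 0.167  0.073 ]
flange 0.59 [169.1 135.4] [0.491  0.2709 0.073 ]
flange 0.57 [351.6 259. ] [0.4607 0.0807 0.073 ]
stand 0.88 [275.4 190.5] [0.488  0.1731 0.073 ]
shift [-0.0018 -0.0009  0.0053] roll None cur yaw -1.1147 q6 1.292 t 4.2
```

View pics/b1.png

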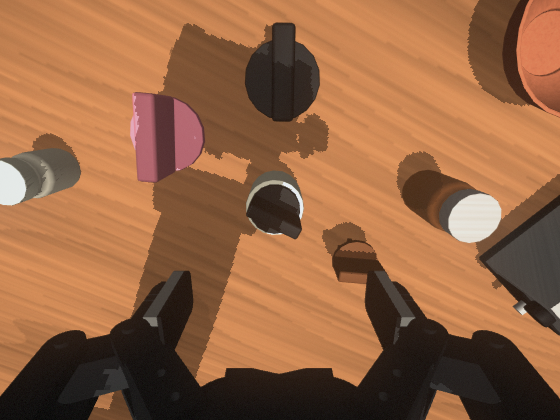

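The wanted burr (black, in the white ring) is at (275,210), with the ring round it. The larger free black one is at (283,75), pink at (165,138) and brown at (355,262). Now I measure the fin from the depth images of two views.

Request:
apply_moves --pt "0.0854 -0.03 0 0.02 0" --pt "0.0854 -0.04 0.015 0.04 0" --pt "0.0854 -0.04 0.02 0.05 0" --pt "0.0854 -0.04 0.02 0.05 0" --pt "0.0854 -0.04 0.02 0.05 0"

```text
t: 4.62
tool_pos: [0.4449, 0.1247, 0.3048]
tool_rot: [-3.06, -0.709, 0.0]
contact_force: [-0.1, -0.4, 0.7]
opening: 0.0856
grip_force: 0.0
```

```bash
python3 - <<'E'
from h import *
p2=shot("wrist"); np.savez("b2.npz",**{k:p2[k] for k in("img","range_z","K","P")})
for d in eyes.tip_of("fin",p2)[:2]: print("net",d["confidence"],np.round(d["point"],1)); 
a=np.load("b1.npz"); d2=[d["point"] for d in eyes.tip_of("fin",p2)]
c=proj(p2,[.4668,.1625,.073]); u2=min(d2,key=lambda u:np.linalg.norm(u-c)); print("tri",tri([ray(a,[275.6,216.5]),ray(p2,u2)]).round(4))
vis=[]
for p in(a,p2):
    v,u=np.mgrid[:420,:560]; K=p["K"]; z=p["range_z"]
    C=np.stack([(u-K[0,2])/K[0,0]*z,(v-K[1,2])/K[1,1]*z,z],-1)@p["P"][:3,:3].T+p["P"][:3,3]
    m=(np.hypot(C[...,0]-.467,C[...,1]-.163)<.036)&(z>.05)
    hz=np.histogram(C[m][:,2],np.arange(.0,.11,.004)); print(hz[0])
    zt=np.percentile(C[m][:,2],98); t=m&(C[...,2]>.084)
    P=C[t]; r=cv2.minAreaRect((P[:,:2]*1000).astype(np.float32)); w=np.linalg.svd(P[:,:2]-P[:,:2].mean(0),full_matrices=False)[2][0]
    print("top n",len(P),"z",P[:,2].mean().round(4),"rect",r,"mean",P[:,:2].mean(0).round(4),"pca",np.arctan2(w[1],w[0]))
    f=m&(abs(C[...,2]-.0535)<.005); 
    x0=proj(p,[.467,.163,.08]).astype(int); vis.append(cv2.resize(p["img"][x0[1]-35:x0[1]+35,x0[0]-35:x0[0]+35],(390,390),interpolation=2))
cv2.imwrite("pics/bc.png",np.hstack(vis)); go([.467,.163,.3])
E
```

```text
net 0.93 [75.7 74.6]
net 0.9 [354.4 252.1]
tri [0.4694 0.1636 0.081 ]
[601  29  29  31  33  30  37  36  38  36  40  47 473 235 676  62  60  66
  71  74  74  80 770   5   0   0   0]
top n 12095 z 0.2558 rect ((478.0225830078125, 171.06576538085938), (39.5988655090332, 58.37226486206055), 6.978254795074463) mean [0.4828 0.1719] pca -1.169603425164127
[ 902   15   19   24   16   28   23   20   28   28   27   39  715  325
 1244   86   87   87   95   95  106  118 1395    8    0    0    0]
top n 12580 z 0.1932 rect ((452.1036376953125, 158.41725158691406), (60.06304931640625, 42.21186447143555), 89.45741271972656) mean [0.4491 0.1557] pca -1.1739444921478275
shift [ 0.036  -0.024   0.0064] roll None cur yaw -1.1132 q6 1.227 t 4.77
```

View pics/bc.png

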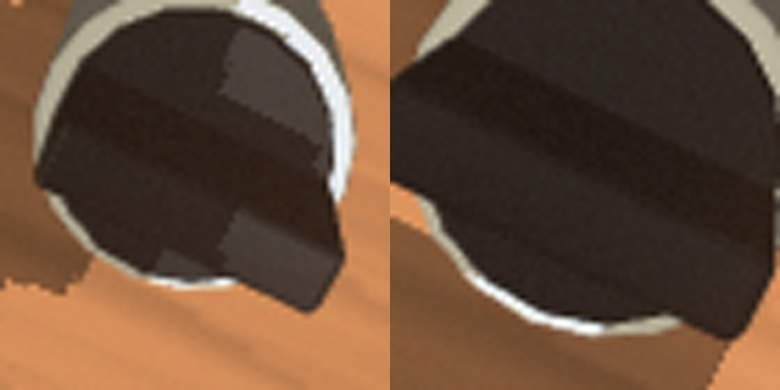

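The crops confirm the choice: a black fin across the flange, sitting in the white ring. The z filter let the gripper in, so I redo the fit with a bound.

```bash
python3 - <<'E'
from h import *
for n in("b1","b2"):
    p=np.load(n+".npz"); v,u=np.mgrid[:420,:560]; K=p["K"]; z=p["range_z"]
    C=np.stack([(u-K[0,2])/K[0,0]*z,(v-K[1,2])/K[1,1]*z,z],-1)@p["P"][:3,:3].T+p["P"][:3,3]
    m=(np.hypot(C[...,0]-.467,C[...,1]-.163)<.036)
    for lo,hi in((.086,.096),(.052,.0595),(.046,.0515)):
        P=C[m&(C[...,2]>lo)&(C[...,2]<hi)]
        r=cv2.minAreaRect((P[:,:2]*1000).astype(np.float32)); w=np.linalg.svd(P[:,:2]-P[:,:2].mean(0),full_matrices=False)[2][0]
        print(len(P),np.median(P[:,2]).round(4),np.round(r[0],1),np.round(r[1],1),round(r[2],1),P[:,:2].mean(0).round(4),"pca",np.arctan2(w[1],w[0]).round(3),"circ",np.round(cv2.minEnclosingCircle((P[:,:2]*1000).astype(np.float32)),1) if 0 else cv2.minEnclosingCircle((P[:,:2]*1000).astype(np.float32)))
E
```

```text
813 0.0904 [467.3 164.3] [47.9 12.2] 89.1 [0.4679 0.1648] pca -1.581 circ ((467.16693115234375, 164.46923828125), 24.16033363342285)
905 0.0564 [468.1 166.4] [43.  47.2] 71.0 [0.4755 0.1648] pca -3.106 circ ((468.3462829589844, 164.39837646484375), 25.038803100585938)
470 0.0502 [468.1 165.9] [51.8 55.1] 65.6 [0.4774 0.1695] pca -0.85 circ ((467.1544494628906, 164.15667724609375), 28.01138687133789)
1469 0.0904 [467.  164.3] [48.  12.6] 89.1 [0.4677 0.1647] pca -1.583 circ ((466.30841064453125, 164.31422424316406), 24.083772659301758)
1562 0.0565 [467.2 162.7] [48.4 44.8] 18.4 [0.4741 0.1643] pca 3.133 circ ((467.12091064453125, 162.08006286621094), 25.593904495239258)
715 0.0503 [467.8 163.5] [54.6 53.1] 24.4 [0.478  0.1644] pca -1.572 circ ((467.0162048339844, 164.42312622070312), 27.894750595092773)
```

The fit matches the text well: fin centre (0.4672, 0.1643), top 0.0904, 48 x 12, yaw 1.558, flange top 0.0564.

Request:
apply_moves --pt "0.06 0.01 -0.006 0 -0.12" --pt "0.05 0.02 -0.012 0 -0.24" --pt "0.04 0.037 -0.025 0 -0.36" --pt "0.04 0.037 -0.025 0 -0.48" --pt "0.04 0.037 -0.025 0 -0.6" --pt "0.04 0.037 -0.025 0 -0.72" --pt "0.04 0.037 -0.025 0 -0.84" --pt "0.04 0.037 -0.025 0.01 -0.96" --pt "0.04 0.037 -0.025 0.02 -1.08" --pt "0.04 0.037 -0.025 0.02 -1.1" --pt "0.04 0.037 -0.025 0.02 -1.1" --pt "0.04 0.037 -0.025 0.02 -1.1"

```text
t: 5.77
tool_pos: [0.467, 0.1644, 0.2858]
tool_rot: [2.237, 2.204, 0.002]
contact_force: [0.2, -0.2, -0.4]
opening: 0.0403
grip_force: 0.0
```

```bash
python3 -c "
from h import *
go([.4672,.1643,.232],-.012); print(telemetry.get_obs()['tool_pos'],telemetry.get_obs()['opening'])"
```

```text
shift [-0.0001  0.0001  0.0538] roll -0.00295575762735667 cur yaw -0.015 q6 0.203 t 5.77
[0.46698315 0.1644313  0.28577686] 0.04027696001510147
```

Request:
apply_moves --pt "0.04 0 0 0.02 0" --pt "0.04 0 0 0.038 0" --pt "0.04 0 0 0.048 0" --pt "0.04 0 0 0.054 0" --pt "0.04 0 0 0.054 0" --pt "0.04 0 0 0.054 0" --newtons 40

```text
t: 6.27
tool_pos: [0.4668, 0.1642, 0.2312]
tool_rot: [2.236, 2.206, 0.001]
contact_force: [-0.2, -0.5, 0.8]
opening: 0.0397
grip_force: 0.0
```

Request:
apply_moves --pt "0.01 0 0 0 0" --pt "0.004 0 0 0 0" --pt "0.0 0 0 0 0" --pt "0.0 0 0 0 0" --pt "0.0 0 0 0 0" --pt "0.0 0 0 0 0" --pt "0.0 0 0 0 0" --pt "0.0 0 0 0 0" --newtons 40

```text
t: 6.93
tool_pos: [0.4671, 0.1642, 0.2319]
tool_rot: [2.235, 2.206, 0.003]
contact_force: [-0.6, -0.6, 5.2]
opening: 0.0111
grip_force: 40.2
```

Request:
apply_moves --pt "0 0 0 -0.005 0" --pt "0 0 0 -0.02 0" --pt "0 0 0 -0.045 0" --pt "0 0 0 -0.075 0" --pt "0 0 0 -0.105 0" --pt "0 0 0 -0.125 0" --pt "0 0 0 -0.13 0" --pt "0 0 0 -0.13 0" --pt "0 0 0 -0.13 0" --newtons 60

```text
t: 7.68
tool_pos: [0.466, 0.164, 0.3591]
tool_rot: [-2.235, -2.206, 0.003]
contact_force: [-0.1, 0.0, -1.5]
opening: 0.0112
grip_force: 58.8
```

```bash
python3 - <<'E'
from h import *
o=telemetry.get_obs(); print(o["tool_pos"],o["opening"],o["contact_force"],o["grip_force"])
go([.5424,-.156,.362],.785+0)
for n in("wrist","scene"):
    p=shot(n); T=tool()
    for t in("fin","flange","key_end"):
        for d in eyes.tip_of(t,p)[:3]:
            if n=="wrist":
                u=np.array(d["point"]); print(t,round(d["confidence"],2),u.round(1),"rng",p["range_z"][int(u[1]),int(u[0])])
    f=T[:3,3]
    im=p["img"].copy()
    for off in(.1586,.1816,.2126):
        u=proj(p,f-[0,0,off]); print(n,off,u.round(1)); cv2.circle(im,tuple(u.astype(int)),2,(0,255,0),-1)
    c=proj(p,f-[0,0,.18]).astype(int)
    if n=="scene": S=cv2.resize(im[c[1]-60:c[1]+50,c[0]-55:c[0]+55],(400,400),interpolation=2)
    else: W=cv2.resize(im[max(0,c[1]-100):,c[0]-100:c[0]+100],(400,400),interpolation=2)
cv2.imwrite("pics/held.png",np.hstack([S,W]))
E
```

```text
[0.46603198 0.16399884 0.35911246] 0.011186540924095961 [-0.06810221  0.01872336 -1.51374593] 58.81345331668854
shift [-0.319   0.0805 -0.0029] roll -0.7980198609562974 cur yaw -0.013 q6 0.201 t 7.68
fin 0.96 [279.3 288.6] rng 0.1278536
fin 0.92 [299.9  66.8] rng 0.21037523
fin 0.89 [402.3 155.6] rng 0.2334299
flange 0.83 [388.  151.5] rng 0.260316
flange 0.74 [278.5 264.6] rng 0.12518255
flange 0.73 [300.1  71.6] rng 0.2123618
wrist 0.1586 [276.9 287.5]
wrist 0.1816 [277.2 264.9]
wrist 0.2126 [277.5 242.3]
scene 0.1586 [343.4 139. ]
scene 0.1816 [342.1 146.3]
scene 0.2126 [340.5 155.9]
```

View pics/held.png

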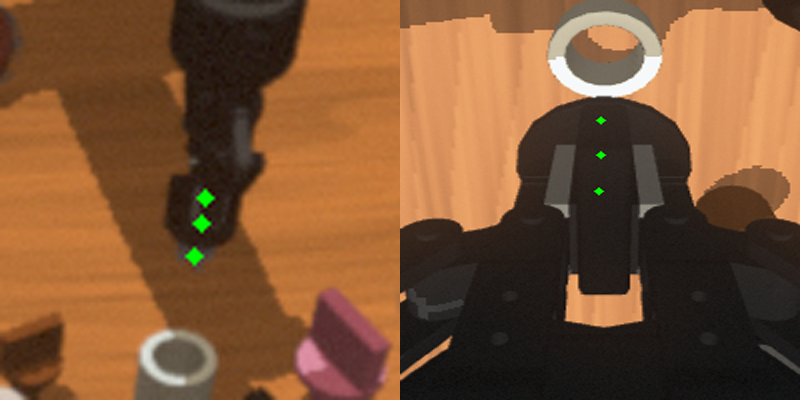

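The left crop shows the burr hanging upright at the marked axis points. The right crop shows the fin centred between the pads, with the ring left behind. Now to the mill.

Request:
apply_moves --pt "0 -0.015 0.004 0 -0.05" --pt "0 -0.045 0.011 0 -0.13" --pt "0 -0.08 0.02 0 -0.22" --pt "0 -0.115 0.029 0 -0.32" --pt "0 -0.15 0.038 0 -0.42" --pt "0 -0.185 0.047 0 -0.52" --pt "0 -0.22 0.056 0 -0.62" --pt "0 -0.255 0.065 0 -0.71" --pt "0 -0.285 0.072 0 -0.76" --pt "0 -0.307 0.078 0 -0.79" --pt "0 -0.319 0.0805 0 -0.798" --pt "0 -0.319 0.0805 0 -0.798"

```text
t: 9.08
tool_pos: [0.5431, -0.1584, 0.3605]
tool_rot: [-1.207, -2.9, 0.001]
contact_force: [-0.5, 0.1, -2.2]
opening: 0.0112
grip_force: 58.8
```

Request:
apply_moves --pt "0 0 0 0 0" --pt "0 0 0 0 0" --pt "0 0 0 0 0"

```text
t: 9.33
tool_pos: [0.5427, -0.1549, 0.3605]
tool_rot: [-1.201, -2.902, -0.0]
contact_force: [0.2, -0.3, -1.2]
opening: 0.0111
grip_force: 58.8
```

```bash
python3 - <<'E'
from h import *
o=telemetry.get_obs(); print(o["tool_pos"],o["contact_force"],o["wrist_torque"])
go([.5424,-.156,.362],.785)
T=tool()
p=shot("scene"); im=p["img"].copy()
w=shot("wrist")
# fin top in tool frame from depth
v,u=np.mgrid[:420,:560]; K=w["K"]; z=w["range_z"]; he=w["hand_eye"]
C=np.stack([(u-K[0,2])/K[0,0]*z,(v-K[1,2])/K[1,1]*z,z],-1)@he[:3,:3].T+he[:3,3]
r=w["region"] if "region" in w else None
m=(abs(C[...,2]-.1756)<.0025)&(np.hypot(C[...,0],C[...,1])<.03); P=C[m]; print("flange top pts",len(P),P.min(0).round(4),P.max(0).round(4),np.median(P[:,2]))
m=(abs(C[...,1])<.0045)&(abs(C[...,0])<.04)&(C[...,2]>.13)&(C[...,2]<.2); P=C[m]; print(P.min(0).round(4),P.max(0).round(4))
for d in("throat","drive"):
    print(d,[(e["confidence"],np.round(e["point"],1)) for e in eyes.tip_of(d,p)[:2]])
print(proj(p,[.5424,-.156,.1]))
cv2.imwrite("pics/m1.png",np.hstack([cv2.resize(im[110:270,140:300],(400,400),interpolation=2),cv2.resize(w["img"][20:420,80:480],(400,400))]))
E
```

```text
[ 0.54272931 -0.15492576  0.36053925] [ 0.21002753 -0.31016527 -1.19883994] [-0.01687001 -0.0103897  -0.0423094 ]
shift [-0.0005 -0.001  -0.0015] roll 0.0010459969925435963 cur yaw 0.786 q6 -1.196 t 9.33
flange top pts 1595 [-0.0069 -0.0228  0.1732] [0.023  0.0248 0.1781] 0.17544962769216882
[-0.0242 -0.0045  0.1394] [0.0238 0.0045 0.1808]
throat [(0.65, array([213.5, 200.8]))]
drive [(0.63, array([213.8, 226.9])), (0.58, array([213.3, 177.6]))]
[211.66055563 201.5527168 ]
```

View pics/m1.png

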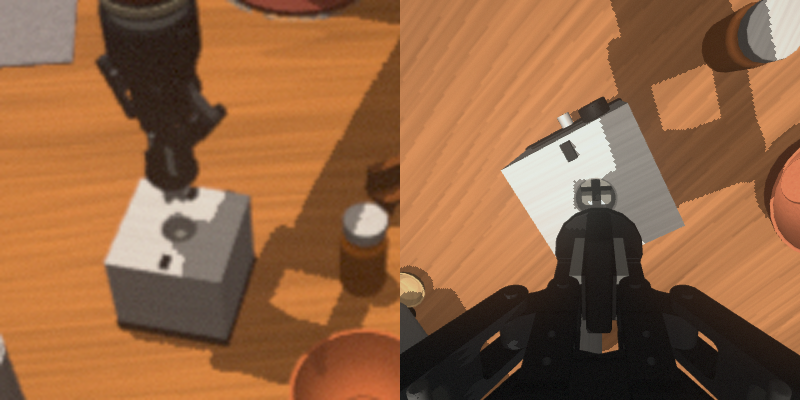

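The wrist crop shows the throat just ahead of the flange at crop (595,193), with the slot arms parallel and perpendicular to the fin, so the angle is right. I'll check for lateral bias at this yaw from the same picture.

```bash
python3 - <<'E'
from h import *
w=shot("wrist"); g=cv2.cvtColor(w["img"],cv2.COLOR_BGR2GRAY); print(tool()[:3,3])
for z in(.1,.079): print(z,proj(w,[.5424,-.156,z]))
l=[proj(w,[.5424+s*.044*np.cos(-.301),-.156+s*.044*np.sin(-.301),.105]) for s in(1,-1)]; print("lugs pred",l)
for c in l:
    c=c.astype(int); W=g[c[1]-13:c[1]+14,c[0]-13:c[0]+14]
    if W.size: n,lab,st,ce=cv2.connectedComponentsWithStats((W<70).astype(np.uint8)); i=1+st[1:,4].argmax(); print(ce[i]+c-13,st[i])
print(g[190:222:2,254:300])
E
```

```text
[ 0.54283178 -0.15529704  0.36080973]
0.1 [276.06227242 217.52902362]
0.079 [276.22730148 209.52495553]
lugs pred [array([300.73846794, 263.61602426]), array([248.60937645, 170.85880379])]
[299.99862448 262.98899587] [  0   0  27  27 727]
[252.9 168.1] [14  3  9 17 20]
[[231 230 229 229 229 228 229 229 228 229 229 229 228 226 227 227 227 228
  227 227 228 229 229 230 230 230 231 230 230 231 230 229 228 227 227 228
  227 228 229 230 158 146 144 144 143 143]
 [228 228 228 229 228 228 229 227 227 227 226 227 228 228 227 227 227 227
  228 228 230 230 230 231 231 231 230 230 228 227 227 227 228 228 155 147
  228 231 159 144 143 143 143 144 144 144]
 [228 229 229 227 227 226 226 226 226 226 227 227 226 228 228 228 228 230
  230 231 230 230 231 229 228 227 227 227 228 228 230 231 159 146 145 143
  143 142 145 144 144 144 144 144 143 142]
 [227 227 227 226 227 227 227 227 227 228 228 228 228 229 230 231 231 232
  230 229 228 228 228 228 228 228 229 230 231 231 158 143 142 143 143 144
  143 144 144 144 142 140 141 137 138 136]
 [228 227 226 227 227 227 156 226 228 157 228 231 231 231 209 190 
[... 1526 characters left out ...]
0  88  89
   67  55  56  54  54  55  52  54  52 115 119 133 134 135 135 134 150 153
  152  83  72  70  69  86 110 122 136 138]
 [188 127  85  80  77  80  82  83 151 154 155 155 154 154 155 155 155 154
   76  54  52  62  64  65  60  62  63 150 153 154 154 152 153 153 153 152
  152  96  72  70  69  77 108 117 139 138]
 [131 117  88  82  81  81  82  80 151 154 155 156 156 155 155 155 155 154
   75  55  53  62  64  62  62  62  62 127 153 157 154 153 155 154 155 153
  155  98  72  70  69  78 109 119 136 135]
 [137 119 100  80  79  81  83  80 132 154 155 153 152 153 151 227 160 153
  120  77  73  64  64  64  63  69  78 129 227 159 150 150 149 150 151 150
  148  82  72  70  70  86 107 114 132 134]]
```

The predicted slot centre, column 276.2, agrees with the image (271.5 to 280, centre about 276), so there is no bias to correct. Lowering.

Request:
apply_moves --pt "0 -0.0002 -0.0008 0.01 0" --pt "0 -0.0002 -0.0008 0.025 0" --pt "0 -0.0002 -0.0008 0.036 0" --pt "0 -0.0002 -0.0008 0.044 0" --pt "0 -0.0002 -0.0008 0.049 0" --pt "0 -0.0002 -0.0008 0.053 0" --pt "0 -0.0002 -0.0008 0.057 0" --pt "0 -0.0002 -0.0008 0.059 0" --pt "0 -0.0002 -0.0008 0.059 0" --pt "0 -0.0002 -0.0008 0.059 0"

```text
t: 10.42
tool_pos: [0.5426, -0.1567, 0.3021]
tool_rot: [1.203, 2.902, -0.0]
contact_force: [0.8, -0.1, -1.2]
opening: 0.0112
grip_force: 58.8
```

Request:
apply_moves --pt "0 0 0 0.002 0" --pt "0 0 0 0.004 0" --pt "0 0 0 0.006 0" --pt "0 0 0 0.008 0" --pt "0 0 0 0.009 0" --pt "0 0 0 0.009 0"

```text
t: 10.92
tool_pos: [0.5422, -0.1565, 0.2921]
tool_rot: [-1.202, -2.901, 0.0]
contact_force: [-1.5, -0.3, -1.7]
opening: 0.011
grip_force: 58.9
```

```bash
python3 -c "
from h import *
o=telemetry.get_obs(); print(o['tool_pos'],o['contact_force'],o['wrist_torque']); go([.5424,-.156,.2816],.785)"
```

```text
[ 0.54219306 -0.15654119  0.29209198] [-1.54893409 -0.26194865 -1.67651436] [ 0.05381278  0.2750225  -0.00497828]
shift [0.0002 0.0005 0.0105] roll -1.486368351555356e-05 cur yaw 0.785 q6 -1.198 t 10.92
```

Request:
apply_moves --pt "0 0 0 0.001 0" --pt "0 0 0 0.002 0" --pt "0 0 0 0.003 0" --pt "0 0 0 0.004 0" --pt "0 0 0 0.004 0"

```text
t: 11.33
tool_pos: [0.5422, -0.1565, 0.2884]
tool_rot: [-1.202, -2.901, -0.0]
contact_force: [-3.6, 1.3, 0.8]
opening: 0.011
grip_force: 59.0
```

Request:
apply_moves --pt "0 0.0007 -0.0003 0.001 0" --pt "0 0.0007 -0.0003 0.002 0" --pt "0 0.0007 -0.0003 0.003 0" --pt "0 0.0007 -0.0003 0.003 0"

```text
t: 11.67
tool_pos: [0.5418, -0.1564, 0.2855]
tool_rot: [1.203, 2.902, 0.0]
contact_force: [-0.6, 0.4, -0.2]
opening: 0.011
grip_force: 59.0
```

The flange is at about 0.104 with almost no force, which is below the pressed standing height, so the key is in the slot. I continue to flush.

Request:
apply_moves --pt "0 0 0 0.001 0" --pt "0 0 0 0.002 0" --pt "0 0 0 0.003 0" --pt "0 0 0 0.0036 0" --pt "0 0 0 0.0036 0"

```text
t: 12.08
tool_pos: [0.5418, -0.1564, 0.282]
tool_rot: [1.203, 2.902, 0.0]
contact_force: [-0.3, 0.0, -1.5]
opening: 0.0111
grip_force: 58.9
```

Request:
apply_moves --pt "0 0 0 0.0005 0" --pt "0 0 0 0.001 0" --pt "0 0 0 0.0013 0" --pt "0 0 0 0.0013 0"

```text
t: 12.42
tool_pos: [0.5419, -0.1564, 0.282]
tool_rot: [1.203, 2.902, -0.0]
contact_force: [-3.5, 1.4, 5.1]
opening: 0.011
grip_force: 59.9
```

Contact at 0.282, so the flange is on the mill's top. I ease off and turn to the lugs.

Request:
apply_moves --pt "0 0.0004 -0.0001 -0.0008 0" --pt "0 0.0004 -0.0001 -0.0008 -0.04" --pt "0 0.0004 -0.0001 -0.0008 -0.1" --pt "0 0.0004 -0.0001 -0.0008 -0.16" --pt "0 0.0004 -0.0001 -0.0008 -0.22" --pt "0 0.0004 -0.0001 -0.0008 -0.28" --pt "0 0.0004 -0.0001 -0.0008 -0.34" --pt "0 0.0004 -0.0001 -0.0008 -0.4" --pt "0 0.0004 -0.0001 -0.0008 -0.45" --pt "0 0.0004 -0.0001 -0.0008 -0.485" --pt "0 0.0004 -0.0001 -0.0008 -0.485" --pt "0 0.0004 -0.0001 -0.0008 -0.485"

```text
t: 13.42
tool_pos: [0.5415, -0.1562, 0.282]
tool_rot: [0.472, 3.105, -0.0]
contact_force: [-2.9, 0.5, 2.8]
opening: 0.0111
grip_force: 59.4
```

```bash
python3 - <<'E'
from h import *
o=telemetry.get_obs(); print(o['tool_pos'],o['contact_force'],o['wrist_torque']); go([.5424,-.156,.2816],1.270)
p=shot("top"); s=shot("scene")
a=proj(p,[.5424,-.156,.11]).astype(int); b=proj(s,[.5424,-.156,.11]).astype(int)
cv2.imwrite("pics/l1.png",np.hstack([cv2.resize(q["img"][c[1]-40:c[1]+40,c[0]-40:c[0]+40],(390,390),interpolation=2) for q,c in((p,a),(s,b))]))
E
```

```text
[ 0.54147584 -0.15619153  0.28197913] [-2.94624762  0.45284225  2.81991532] [0.07759954 0.4074264  0.0043235 ]
shift [-0.0008  0.0005  0.0004] roll -0.0009007516958090545 cur yaw 1.2691 q6 -1.682 t 13.42
```

Request:
apply_moves --pt "0.014 0 0 0 0" --pt "0.018 0 0 0 0" --pt "0.03 0 0 0 0" --pt "0.035 0 0 0 0" --pt "0.035 0 0 0 0" --pt "0.035 0 0 -0.01 0" --pt "0.035 0 0 -0.03 0" --pt "0.035 0 0 -0.06 0" --pt "0.035 0 0 -0.09 0" --pt "0.035 0 0 -0.1 0" --pt "0.035 0 0 -0.1 0" --newtons 20

```text
t: 14.43
tool_pos: [0.5422, -0.1565, 0.3867]
tool_rot: [0.469, 3.098, -0.003]
contact_force: [0.4, 0.0, 0.4]
opening: 0.0352
grip_force: 0.0
```

```bash
python3 - <<'E'
from h import *
p=shot("wrist"); v,u=np.mgrid[:420,:560]; K=p["K"]; z=p["range_z"]
C=np.stack([(u-K[0,2])/K[0,0]*z,(v-K[1,2])/K[1,1]*z,z],-1)@p["P"][:3,:3].T+p["P"][:3,3]
m=(np.hypot(C[...,0]-.542,C[...,1]+.156)<.034)
for lo,hi in((.136,.146),(.1035,.109),(.097,.103)):
    P=C[m&(C[...,2]>lo)&(C[...,2]<hi)]; print(len(P),np.median(P[:,2]).round(4),cv2.minAreaRect((P[:,:2]*1000).astype(np.float32)))
g=cv2.cvtColor(p["img"],cv2.COLOR_BGR2GRAY)
for s in(1,-1): print("lug pred",proj(p,[.5424+s*.044*np.cos(-.301),-.156+s*.044*np.sin(-.301),.105]))
cv2.imwrite("pics/fin.png",p["img"])
E
```

```text
932 0.1405 ((542.5817260742188, -155.89418029785156), (11.887619972229004, 47.56712341308594), 72.19595336914062)
1454 0.1067 ((542.4990844726562, -155.5690155029297), (46.90788650512695, 46.30992889404297), 71.49988555908203)
2055 0.1007 ((541.4992065429688, -155.80172729492188), (67.75148010253906, 66.6841049194336), 72.64872741699219)
lug pred [278.54990926 251.85354099]
lug pred [278.51830712 155.20897004]
```

View pics/fin.png

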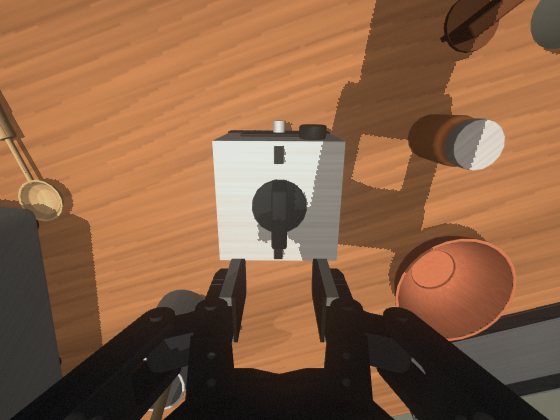

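The picture shows the flange flat on the mill and the fin in line with the lugs at (279,154) and (278,253). The measured fin yaw is -0.311 against a lug line of -0.301. The flange top is 6.0 mm above the mill's top, and the fingers are clear.

```bash
python3 -c "
from h import *
print(ctrl.finish_job())"
```

```text
the job is handed in; nothing more can be done
None
```

The burr is back in the mill with its key home, flange flat and fin within about half a degree of the lug line; I let go, backed the gripper clear and handed the job in at about 14.5 s.

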